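# Lock the filling nozzle into the counter air pump's sleeve coupler

## Task

The shop's parcel air pump needs its filling nozzle: draw the coupler's spring sleeve down until it catches and stays back on its own, then take the slim tapered nozzle from the wooden stand and push its plug straight and fully home in the coupler's mouth, until the sleeve springs forward and locks it. The coupler is screwed into the pump to no fixed height, so go in by feel and do not force the plug. Let go with the nozzle upright and locked; leave the cup-shaped nozzle standing in its hole and the things about the counter where they are.

Things in the scene. Friction and masses are not known exactly. Their poses are not given: they have to be found in the camera images.
- pump: Fixed counter air pump: grey case with black deck, 130 mm (x) by 190 mm (y), 65 mm high; rocker switch and gauge on its front (-x); a low black handle near the back edge of the deck, 30 mm high, on its -y half. Origin under its middle. The coupler stands upright on the deck 40 mm to +y of the middle.
- pump_outlet (a point): Point on the pump's deck on the coupler's vertical axis; z up. Above it: brass thread, 26 mm hex nut, a steel barrel 20 mm across, round it the steel sleeve (diameter 34 mm, length 26 mm), and on top the mouth. How far the thread is screwed in varies and is not measured: the mouth's rim is 62 to 88 mm above this point. The hex nut's top is 38 mm below the rim.
- mouth_midrange (a point): Point on the coupler's axis 75 mm above the deck, fixed to the pump: the rim lies within 13 mm above or below it. The mouth is a cone, 21 mm wide at the rim, down to a 15.2 mm bore 5 mm deeper. The sleeve, when forward, reaches from 1.5 to 27.5 mm below the rim; grip it there across its diameter.
- coupler_sleeve (a joint): Sleeve travel in m: 0 = sprung forward (up), grows as it is drawn straight down; hard stop 0.010. Spring 6 N at 0, 11 N at the stop. Drawn past 0.008 with the mouth empty it catches and, let go, stays at about 0.006. It springs back to 0 as the plug comes home. While it is forward, balls bar the mouth: no plug goes deeper than about 11 mm.
- coupler_valve (a joint): Flat brass spring valve in the bore, position in m, down positive: about 0.006 with sleeve forward and mouth empty; 0 (its top 9.5 mm below the rim) with the sleeve caught back. The plug's nose pushes it down against 4 N (at 0) to 8 N; at about 0.013 the sleeve trips; hard stop 0.015. Plug locked and let go: about 0.0127, nose 22 mm below the rim, collar 4 mm above it.
- slim_nozzle_center (a point): The nozzle to fit: turned metal, 80 g, 92 mm long, upright in the stand, plug down, a black top tapering to a 7 mm tip. Point: middle of its grooved grip (diameter 20 mm, 20 mm up and down from here), 50 mm above the plug's nose, 42 mm below the tip; z to the tip. Below the grip a 22 mm collar 4 mm thick, then the plug, 14 mm thick, 26 mm long, chamfered nose, ring groove.
- cup_nozzle_center (a point): The other nozzle in the stand, with the same plug, collar and grip, but a wide black cup (diameter 30 mm) at its top; this point is the middle of its grip. To be left standing in its hole.
- stand: Fixed wooden stand, foot 66 mm (x) by 144 mm (y), 50 mm high, with two upright holes 16.5 mm wide, 32 mm deep, 35 mm to +y and -y of its middle; a nozzle hangs in each by its collar, resting on the top. Origin under its middle, y along the row of holes. Take a nozzle with the fingers closing across the row (along the stand's x).
- rubber_stamp: Wooden hand stamp standing beyond the stand, 26x44x72 mm, origin under its middle. Not to be moved.
- tape_roll: Roll of clear tape lying flat, diameter 96 mm, 48 mm high, origin under its middle. Not to be moved.
- mug: White mug, 83 mm wide, 93 mm high, origin under its middle. Not to be moved.

How it is judged:
On the way, in this order (a step that is already met when the one before it is completed fails the run):
1. the sleeve is drawn back, has caught, and stays back with the fingers off everything (value of joint coupler_sleeve above 0.005 m and value of joint coupler_valve below 0.003 m and contact force between the fingers and anything else below 0.2 N), for 0.2 s.
2. the slim nozzle's plug is home in the mouth and the sleeve has sprung forward over it (value of joint coupler_sleeve below 0.002 m and value of joint coupler_valve above 0.01 m and horizontal distance between slim_nozzle_center and pump_outlet below 0.008 m), for 0.2 s.
At the end, for the whole second after the job is handed in: The slim nozzle stands released and at rest in the coupler, upright within 0.1 rad and within 6 mm of the coupler's axis at its grip, with the valve pushed in (above 10 mm) and the sleeve fully forward (under 2 mm), so that it is locked; the cup nozzle is within 20 mm of where it stood (value of joint coupler_sleeve below 0.002 m and value of joint coupler_valve above 0.01 m and horizontal distance between slim_nozzle_center and pump_outlet below 0.006 m and angle between slim_nozzle_center's own z axis and vertical below 0.1 rad and linear speed of slim_nozzle below 0.02 m/s and distance of cup_nozzle_center from where it was at the start of the episode below 0.02 m); the robot touches nothing.
It fails at once if the plug is forced: more than 28 N between the nozzle and the pump with its coupler, on the way in or against the bottom (a tug on the locked plug does not count) (contact force between slim_nozzle and pump above 28 N and (value of joint coupler_valve above 0.014 m or value of joint coupler_valve below 0.01 m or value of joint coupler_sleeve above 0.003 m)).
It fails at once if the cup-shaped nozzle is taken from its hole or moved more than 20 mm (distance of cup_nozzle_center from where it was at the start of the episode above 0.02 m).
It fails at once if the stamp, the tape roll or the mug is moved more than 30 mm (distance of any of rubber_stamp, tape_roll, mug from where it was at the start of the episode above 0.03 m).
It also fails if it takes over 66 s, if anything falls off the work surface, if the arm or the gripper's body presses on something with over 40 N, if the wrist force passes 120 N, or if a joint passes its speed limit or range.

## Robot

A 7-joint arm with a two-finger parallel gripper is mounted at the origin on a cart in front of the work surface, level with it; the furniture and walls round the work are solid. World frame = base frame: x ahead of the robot, y to its left, z up, the work surface at z = 0. Lengths are in m, angles in rad, forces in N, time in s.
With the tool pointing down it reaches from about 0.425 to 1.025 m from the base axis. Payload 9.4 kg.
Tool frame: the origin (TCP) lies at the very end of the fingers, on their centre line; the grasp point (between the pads) lies env.grasp_offset behind it (env.grasp_offset is the distance from the TCP to the grasp point, in m); z points along the fingers, y is the direction in which the jaws open and shut (so a half turn about z gives the same grasp; the last joint's range is limited). The gripper opens to 85 mm and grips with 20 to 120 N. Pads are 22 mm wide; open, the fingers measure 114 mm over their backs; the gripper's body (76 mm by 85 mm) begins 54 mm behind the grasp point. The pads swing forward as they close: fully open they stand 13 mm farther back than shut.
Start: joints at [-1.209, 0.599, -0.003, 1.599, 0.002, 0.943, -0.08], TCP at [0.308, 0.656, 0.231] pointing down, gripper open.
Joint ranges: [-2.57, 2.57], [-0.35, 1.97], [-1.29, 1.29], [0.11, 2.56], [-1.05, 4.19], [0.11, 1.86], [-2.63, 2.63]. Speed limits (rad/s): [2.22, 2.22, 3.01, 3.01, 3.14, 3.14, 3.14].

## Interface

Orientations are given as [roll, pitch, yaw] about the fixed x, y, z axes, in that order (R = Rz(yaw) Ry(pitch) Rx(roll)).
In Python, from bench import telemetry, cams, workorder, env gives the robot as it stands.
- The arm moves only by the shell command python3 -m jog 'ROWS' [FORCE]. ROWS is JSON, a list of rows, each a list of 7 numbers: the shift along the tool's x, y, z in mm, then the turn, a rotation vector about the tool's x, y, z in degrees, then the gripper's target within -1 to 1 (fully open at 1, half-way at 0, shut at -1). In form: [[dx, dy, dz, ax, ay, az, claw], ...]. A call has exactly 10 rows; each row shifts and turns the commanded pose from where the row before left it, along the tool's axes as they then stand; what a row does not reach is not made up. A row lasts 1/10 s, in which the tool goes at most 50 mm and 8.59 degrees, less where a joint would pass 70% of its speed; a pose out of reach is approached as far as the arm can. A call with a gripper value outside its range is refused whole. The fingers move at their own pace and stop on an object; FORCE is the grip in N (left out, the last holds). Time passes only in rows, so rows that do not move let the fingers close, or fill a call up. It gives the time, the measured TCP pose, the force and the opening at its end, in the units of the state.
- telemetry.get_state(): the state, without advancing time (a new reading comes with each control period).
- cams.get_image(name): name is "scene" or "top"; returns a dict with "frame" (480x640x3 uint8, red, green, blue), "depth" (480x640 float32, m along the optical axis (not along the pixel's ray), 0 where there is no reading), "fovy" (degrees; the focal length in pixels is half the picture's height over the tangent of half this angle, whatever the lens; pixels are square), "cx", "cy" (the principal point, pixels), "k1" (the pictures are not rectified: a ray, as slopes to the right and down, at radius r is drawn at 1 + k1 r^2 times it, then the intrinsics apply), "extrinsics" (4x4, takes a point from world to camera coordinates). Camera axes: x right, y up, looking along -z (the intrinsics and any distortion apply to the point x, -y, -z); pixel columns grow to the right and rows downward; lengths in m; the calibration is good to about 2 mm. A picture is of the moment at which its call begins.
- workorder.finish_job(): hands the job in, once; it reports no verdict.
The state is a dict: "clock": time; "joint_pos": joint angles; "dq": joint speeds; "effort": joint torques, N m; "eef_pos": TCP position; "ee_rot": TCP orientation; "contact_force": force on the tool from outside, world axes, zero at the start; "wrist_torque": the same for the moment, N m; "gripper_width": opening from 0.0 (shut) to 1.0 (fully open).
Only numpy, scipy, OpenCV 4.12 (cv2) and the standard library are available. Lean on these libraries where they do the work, as an engineer would, in place of code of your own. Each camera call takes 0.05 s, during which the arm holds its last target.

## Working session

There is one attempt and no reset: what is moved stays moved. The work goes in short steps, Python scripts to look and compute and a shell command to move; the robot and the scene stay as the last step left them, time stands still between calls to the robot, and variables do not carry over. Pictures are saved under pics/ and viewed, and the job is handed in when it is done.

```bash
ls; mkdir -p pics; cat > h.py <<'E'
import numpy as np, cv2
from bench import telemetry, cams, workorder, env
def save(n,f):
    im=cams.get_image(n); cv2.imwrite(f,im["frame"][:,:,::-1]); return im
def world(im):
    """per-pixel world points from depth"""
    f=240/np.tan(np.radians(im["fovy"])/2)
    K=np.array([[f,0,im["cx"]],[0,f,im["cy"]],[0,0,1.]])
    v,u=np.mgrid[0:480,0:640]
    p=np.stack([u,v],-1).reshape(-1,1,2).astype(np.float64)
    s=cv2.undistortPoints(p,K,np.array([im["k1"],0,0,0.])).reshape(480,640,2)
    d=im["depth"]
    c=np.stack([s[...,0]*d,-s[...,1]*d,-d,np.ones_like(d)],-1)
    return (c@np.linalg.inv(im["extrinsics"]).T)[...,:3]
E
python3 - <<'E'
from h import *
for n in("scene","top"):
    im=save(n,f"pics/{n}0.png"); np.savez(f"{n}0.npz",**im)
    print(n,im["fovy"],im["cx"],im["cy"],im["k1"],np.linalg.inv(im["extrinsics"])[:3].round(3).tolist())
print(telemetry.get_state(),env.grasp_offset)
E
```

```text
pics
scene 49.18312177444425 316.40295892221957 232.37923697763674 0.02195401707440406 [[-0.576, 0.575, -0.58, -0.289], [-0.817, -0.401, 0.414, 0.496], [0.005, 0.713, 0.701, 1.115]]
top 43.59173934811793 320.3800308280594 243.6583686940493 0.012044298799990836 [[0.026, 0.986, -0.165, 0.233], [-1.0, 0.025, -0.006, -0.096], [-0.001, 0.165, 0.986, 1.947]]
{'clock': 0.1, 'joint_pos': array([-1.20869707,  0.60005386, -0.00254865,  1.60005608,  0.00178067,
        0.94289914, -0.07977556]), 'dq': array([-0.00068164, -0.00190118,  0.00033716, -0.0053714 , -0.00097685,
        0.00015733,  0.00131339]), 'effort': array([ 5.36016465e-03, -7.77991462e+01,  1.56985335e+00, -2.58625370e+01,
        1.26457319e-02,  5.44507857e-03,  2.68108897e-05]), 'eef_pos': array([0.30784164, 0.65592822, 0.2304947 ]), 'ee_rot': array([-3.14018302e+00,  1.13056711e-04,  2.70286942e+00]), 'contact_force': array([0.08335132, 0.76084545, 0.03529965]), 'wrist_torque': array([ 0.01685636, -0.02112589, -0.01669957]), 'gripper_width': 0.9976771148830961} 0.0187
```

View pics/scene0.png

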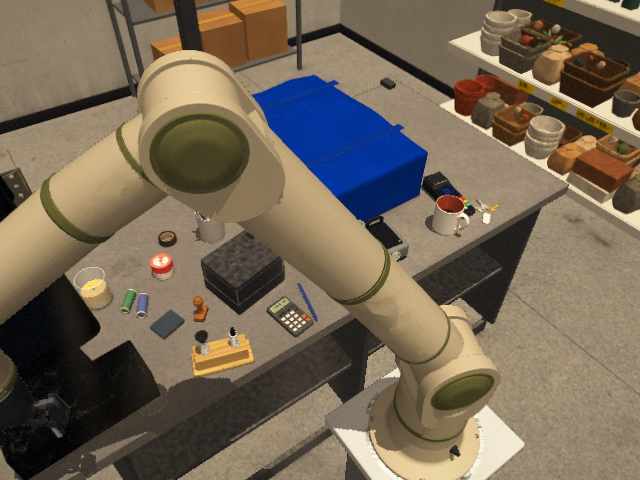

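View pics/top0.png

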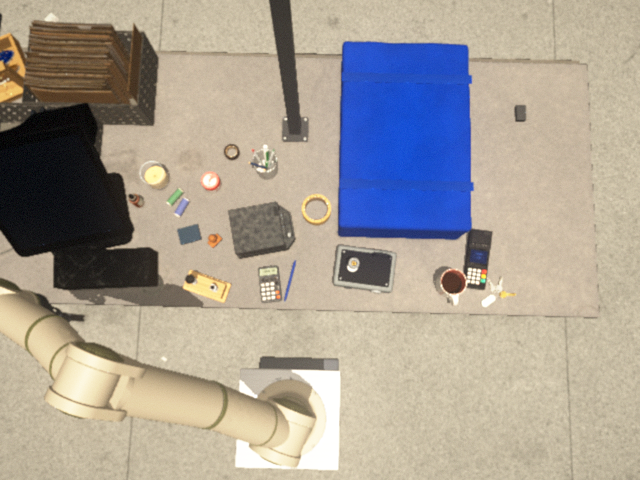

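The top view shows the pump at (365,268) with its coupler near (352,265), and the stand at (206,286) with a dark cup at (190,280) and the slim nozzle near (213,287). The tape is around (316,208) and the mug at (453,282). Next I'll measure them.

```bash
python3 - <<'E'
from h import *
im=dict(np.load("top0.npz")); W=world(im)
F=im["frame"][:,:,::-1]
a=cv2.resize(F[235:305,325:405],None,fx=5,fy=5,interpolation=cv2.INTER_NEAREST)
b=cv2.resize(F[255:315,170:240],None,fx=5,fy=5,interpolation=cv2.INTER_NEAREST)
c=np.zeros((350,760,3),np.uint8);c[:350,:400]=a;c[:300,405:755]=b
cv2.imwrite("pics/crop0.png",c)
np.set_printoptions(linewidth=250,suppress=True)
print((W[255:278:1,340:366:1,2]*1000).round().astype(int))
print((W[270:302:1,182:232:2,2]*1000).round().astype(int))
for uv in [(352,265),(213,287),(190,280),(340,250),(390,288)]: print(uv,W[uv[1],uv[0]].round(4))
E
```

```text
[[  62   69   68   65   78   67   66   59   69   60   75   60   68   72   69   70   63   65   57   63   65   65   67   72   71   67]
 [  64   66   56   68   66   63   72   70   72 1947   66   72   65   73   63   71   65   71   55   58   63   69   65   52   58   62]
 [  67   63   62   59   68   70   68   59   59   63   63   54   67   64   68   58   66   62   65   66   67   62   62   55   79   65]
 [  54   58   68   59   59   66   57   70   63   73   65  149  141  146  127  131  149   74   60   58   69   63   67   66   67   65]
 [  60   66   64   60   67   66   60   62   69   56  145  140  150  145  145  141  152  142   72   66   61   65   72   67   59   72]
 [  64   66   65   62   67   69   69   68   67  146  143  151  139  144  142  150  145  152  155   55   62   55   70   62   66   61]
 [  74   63   64   62   69   74   66   61   71  151  144  151  136  133  131  127  144  144  137   73   65   62   62   64   60   57]
 [  70   69   61   69   61   69   56   72  144  147  148  149  142  125  135  123  148  147  143  142   59   64   72   68   60   59]
 [  58   61   62   55   67   66   58
[... 5535 characters left out ...]
-7    2]
 [   6    3  -14   -5   -3   -9    0    8    6    3    2    0    1    1   -6   17    8   23   15   15   11    3    2   -5    5]
 [   1    2    0    4   -5    3   -5   -3   -6   -4   -3   -1    6    1    3   -2   12    5   19   22   19   17    1    5    1]
 [  -9    5    1  -12    6   -3   -1    7   -8   -2   -8   -1    2   -1    1    9   -4   -5   11   19    8   11  -10   -6    6]
 [   4    5   -9   -4   -7   -2   -2    1   -3   -5    0   -6   -2    0   -9   -8  -10    6   -4   13   10    9    4    4    2]]
(352, 265) [ 0.4706 -0.1832  0.1437]
(213, 287) [0.3965 0.2404 0.1078]
(190, 280) [0.4156 0.3108 0.1144]
(340, 250) [ 0.5287 -0.1482  0.0606]
(390, 288) [ 0.4116 -0.3078  0.0617]
```

View pics/crop0.png

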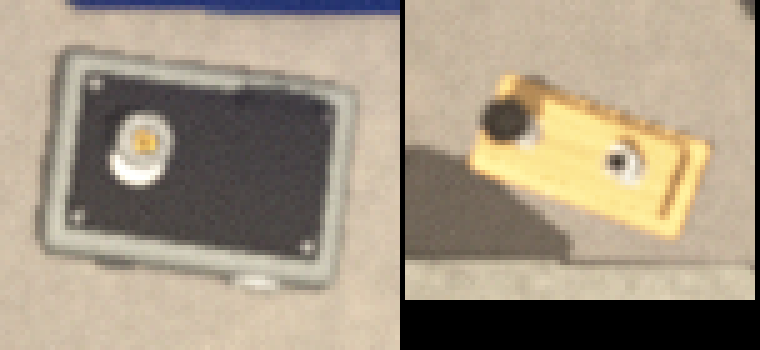

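```bash
cat >> h.py <<'E'
def ray(im,u,v,z):
    f=240/np.tan(np.radians(im["fovy"])/2)
    K=np.array([[f,0,im["cx"]],[0,f,im["cy"]],[0,0,1.]])
    s=cv2.undistortPoints(np.array([[[u,v]]],float),K,np.array([im["k1"],0,0,0.])).ravel()
    T=np.linalg.inv(im["extrinsics"]); d=T[:3,:3]@[s[0],-s[1],-1]; o=T[:3,3]
    return o+d*(z-o[2])/d[2]
E
python3 - <<'E'
from h import *
im=dict(np.load("top0.npz")); W=world(im); F=im["frame"]
hsv=cv2.cvtColor(F,cv2.COLOR_RGB2HSV)
# stand
m=np.zeros((480,640),np.uint8); m[265:308,178:236]=((hsv[...,1]>85)&(hsv[...,2]>150))[265:308,178:236]
c=max(cv2.findContours(m,0,1)[0],key=cv2.contourArea)
m2=((W[...,2]>.035)&(W[...,2]<.065)).astype(np.uint8);m3=np.zeros_like(m2);m3[268:308,178:236]=m2[268:308,178:236]
for cc in (c,max(cv2.findContours(m3,0,1)[0],key=cv2.contourArea)):
    b=cv2.boxPoints(cv2.minAreaRect(cc)); P=np.array([ray(im,*q,.05)[:2] for q in b]); print(P.round(4).tolist(), P.mean(0))
    e=[P[1]-P[0],P[2]-P[1]]; print([ (np.linalg.norm(x).round(3),np.degrees(np.arctan2(x[1],x[0])).round(1)) for x in e])
def blob(cond,r):
    m=np.zeros((480,640),bool); v0,v1,u0,u1=r; m[v0:v1,u0:u1]=cond[v0:v1,u0:u1]
    v,u=np.nonzero(m); return u.mean(),v.mean(),len(u)
g=F.max(2)
print("tip dark",(t:=blob(g<90,(283,292,207,218))), ray(im,t[0],t[1],.116))
print("cup",(t:=blob(g<90,(272,288,182,198))), ray(im,t[0],t[1],.12))
t=blob((W[...,2]>.10),(250,285,335,372)); print("coupler",t,ray(im,t[0],t[1],.142), np.median(W[258:270,347:361,2]))
t=blob((hsv[...,1]>90)&(hsv[...,0]<30),(257,270,347,361)); print("brass",t,ray(im,t[0],t[1],.13))
t=blob((W[...,2]>.135)&(W[...,2]<.17),(250,285,335,372)); print("coupler",t,ray(im,t[0],t[1],.142))
# pump
m=np.zeros((480,640),np.uint8);m[240:300,328:402]=(W[240:300,328:402,2]>.045)
c=max(cv2.findContours(cv2.medianBlur(m,3),0,1)[0],key=cv2.contourArea)
b=cv2.boxPoints(cv2.minAreaRect(c)); P=np.array([ray(im,*q,.06)[:2] for q in b]); print(P.round(4).tolist(),P.mean(0))
E
```

```text
[[0.3935, 0.3505], [0.4589, 0.3331], [0.4165, 0.1935], [0.3515, 0.2116]] [0.40509074 0.27218065]
[(np.float64(0.068), np.float64(-14.9)), (np.float64(0.146), np.float64(-106.9))]
[[0.4061, 0.3443], [0.4504, 0.3316], [0.4109, 0.2093], [0.3669, 0.2224]] [0.40859881 0.27687508]
[(np.float64(0.046), np.float64(-16.0)), (np.float64(0.129), np.float64(-107.9))]
tip dark (np.float64(212.0), np.float64(287.0), 1) [0.39571729 0.24197256 0.116     ]
cup (np.float64(189.54545454545453), np.float64(278.77272727272725), 44) [0.41879473 0.31117253 0.12      ]
coupler (np.float64(353.4403669724771), np.float64(263.302752293578), 109) [ 0.47612949 -0.18751813  0.142     ] 0.1352460107975939
brass (np.float64(353.52941176470586), np.float64(262.7647058823529), 17) [ 0.47941141 -0.18837158  0.13      ]
coupler (np.float64(353.4470588235294), np.float64(262.90588235294115), 85) [ 0.47734329 -0.18751852  0.142     ]
[[0.4122, -0.1252], [0.5479, -0.1402], [0.5271, -0.3295], [0.392, -0.3124]] [ 0.46979582 -0.22681835]
```

```bash
python3 -m jog '[[0,0,-7,0,0,6.48,1],[0,0,-7,0,0,6.48,1],[0,0,-7,0,0,6.48,1],[0,0,-7,0,0,6.48,1],[0,0,-7,0,0,6.48,1],[0,0,-7,0,0,6.48,1],[0,0,-7,0,0,6.48,1],[0,0,-7,0,0,6.48,1],[0,0,-7,0,0,6.48,1],[0,0,-7,0,0,6.48,1]]' 80
```

```text
clock: 1.1
eef_pos: [0.3078, 0.6561, 0.301]
ee_rot: [-3.141, 0.001, 1.567]
contact_force: [0.3, 0.1, -0.6]
gripper_width: 1.004
```

```bash
for i in 1; do python3 -m jog '[[-30,8,0,0,0,0,1],[-40,8,0,0,0,0,1],[-42,8,0,0,0,0,1],[-42,8,0,0,0,0,1],[-42,8,0,0,0,0,1],[-42,8,0,0,0,0,1],[-42,8,0,0,0,0,1],[-42,8,0,0,0,0,1],[-42,8,0,0,0,0,1],[-42,8,0,0,0,0,1]]'; python3 -m jog '[[-42,10,0,0,0,0,1],[-42,10,0,0,0,0,1],[-42,10,0,0,0,0,1],[-42,10,0,0,0,0,1],[-42,10,0,0,0,0,1],[-42,10,0,0,0,0,1],[-42,10,0,0,0,0,1],[-42,10,0,0,0,0,1],[-40,10,0,0,0,0,1],[-20,0,0,0,0,0,1]]'; done
```

```text
clock: 2.1
eef_pos: [0.3883, 0.2486, 0.3012]
ee_rot: [-3.142, -0.0, 1.572]
contact_force: [1.0, 0.6, -0.6]
gripper_width: 1.005
clock: 3.1
eef_pos: [0.4794, -0.149, 0.3014]
ee_rot: [3.141, 0.002, 1.569]
contact_force: [0.3, -0.1, 1.0]
gripper_width: 0.997
```

```bash
python3 -m jog '[[-20,0,0,0,0,0,1],[-19,-2,0,0,0,0,1],[0,0,-0,0,0,0,1],[0,0,20,0,0,0,1],[0,0,20,0,0,0,1],[0,0,20,0,0,0,1],[0,0,20,0,0,0,1],[0,0,20,0,0,0,1],[0,0,10,0,0,0,1],[0,0,0,0,0,0,1]]'; python3 - <<'E'
from h import *
for n in("scene","top"):
    im=save(n,f"pics/{n}1.png"); np.savez(f"{n}1.npz",**im)
E
```

```text
clock: 4.1
eef_pos: [0.4763, -0.1837, 0.1903]
ee_rot: [-3.139, -0.001, 1.572]
contact_force: [0.0, -0.6, 0.1]
gripper_width: 1.002
```

View pics/scene1.png

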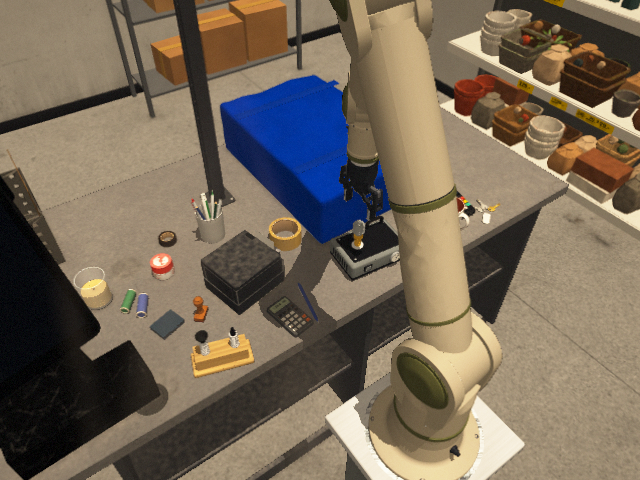

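```bash
python3 - <<'E'
from h import *
im=dict(np.load("scene1.npz"));F=im["frame"][:,:,::-1]
a=cv2.resize(F[180:260,325:405],None,fx=7,fy=7,interpolation=cv2.INTER_NEAREST)
b=cv2.resize(F[320:360,190:230+20],None,fx=4,fy=4,interpolation=cv2.INTER_NEAREST)
c=np.zeros((560,800,3),np.uint8);c[:,:560]=a;c[:160,560:800]=b
cv2.imwrite("pics/crop1.png",c)
E
```

```text
(no output)
```

View pics/crop1.png

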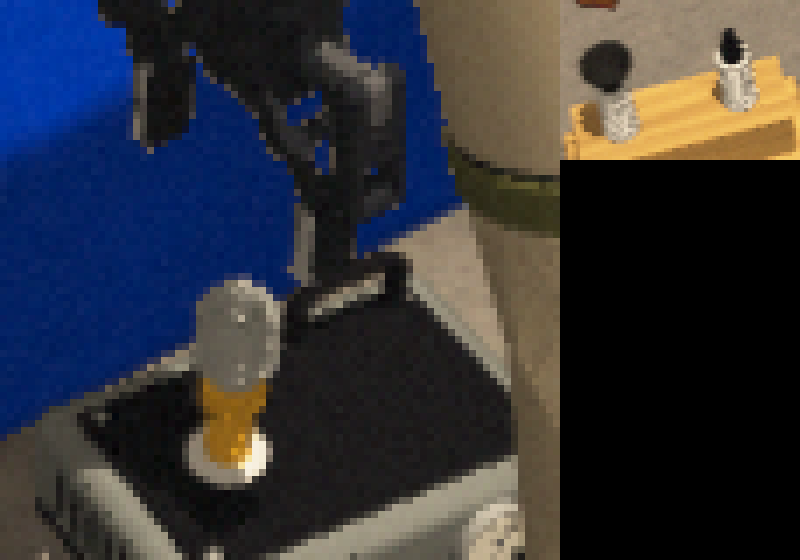

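```bash
python3 - <<'E'
from h import *
s=dict(np.load("scene1.npz"));t=dict(np.load("top0.npz"))
for z in (.13,.135,.14,.145,.15):
    print(z,ray(s,325+240/7,180+312/7,z)[:2].round(4),ray(t,353.45,262.9,z)[:2].round(4))
for n,u,v,z in (("tip",190+(730-560)/4,320+28/4,.116),("collar",190+(740-560)/4,320+100/4,.052)): print(n,ray(s,u,v,z))
W=world(s); 
print(W[218:232,354:364].reshape(-1,3).mean(0), W[323:345,225:240,2].max())
print(telemetry.get_state()["eef_pos"])
E
```

```text
0.13 [ 0.4843 -0.1992] [ 0.479  -0.1881]
0.135 [ 0.4804 -0.1956] [ 0.4783 -0.1879]
0.14 [ 0.4765 -0.1921] [ 0.4776 -0.1876]
0.145 [ 0.4726 -0.1886] [ 0.477  -0.1874]
0.15 [ 0.4686 -0.185 ] [ 0.4763 -0.1871]
tip [0.39521405 0.2417983  0.116     ]
collar [0.39034949 0.24542128 0.052     ]
[ 0.48819585 -0.19975028  0.12748792] 1.1154202287022403
[ 0.47713546 -0.18438392  0.1916909 ]
```

```bash
python3 -m jog '[[-3.5,-0.5,0,0,0,0,1],[0,0,8,0,0,0,1],[0,0,9,0,0,0,1],[0,0,9,0,0,0,1],[0,0,9,0,0,0,1],[0,0,9,0,0,0,1],[0,0,9,0,0,0,1],[0,0,9,0,0,0,1],[0,0,9,0,0,0,1],[0,0,0,0,0,0,1]]'; python3 -m jog '[[0,0,5,0,0,0,1],[0,0,5,0,0,0,1],[0,0,0,0,0,0,0.6],[0,0,0,0,0,0,0.4],[0,0,0,0,0,0,0.3],[0,0,0,0,0,0,0.2],[0,0,0,0,0,0,0.1],[0,0,0,0,0,0,0],[0,0,0,0,0,0,0],[0,0,0,0,0,0,0]]' 20; python3 - <<'E'
from h import *
im=save("scene","pics/s2.png");F=im["frame"][:,:,::-1]
cv2.imwrite("pics/crop2.png",cv2.resize(F[180:260,325:405],None,fx=7,fy=7,interpolation=cv2.INTER_NEAREST))
E
```

```text
clock: 5.2
eef_pos: [0.4759, -0.1879, 0.1191]
ee_rot: [-3.14, -0.0, 1.572]
contact_force: [-0.3, 0.2, -0.3]
gripper_width: 0.999
clock: 6.2
eef_pos: [0.4764, -0.188, 0.1103]
ee_rot: [3.142, 0.0, 1.572]
contact_force: [0.5, 0.2, -0.3]
gripper_width: 0.501
```

View pics/crop2.png

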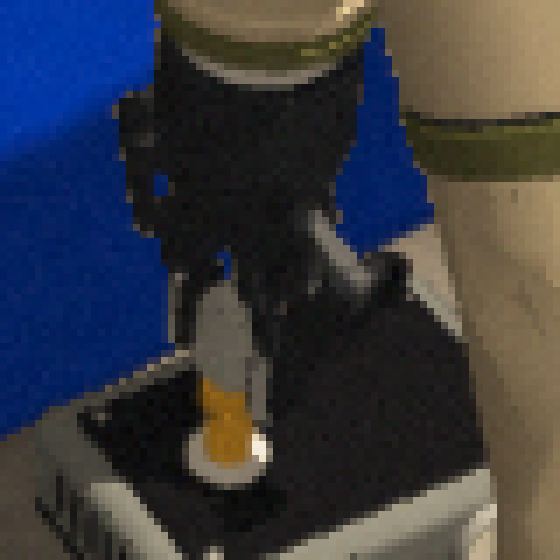

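The fingers straddle the sleeve (crop (225,330)). I'll close gently to sense how well they are centred.

```bash
python3 -m jog '[[0,0,0,0,0,0,-0.1],[0,0,0,0,0,0,-0.2],[0,0,0,0,0,0,-0.3],[0,0,0,0,0,0,-0.4],[0,0,0,0,0,0,-0.4],[0,0,0,0,0,0,-0.4],[0,0,0,0,0,0,-0.5],[0,0,0,0,0,0,-0.5],[0,0,0,0,0,0,-0.5],[0,0,0,0,0,0,-0.5]]' 20
```

```text
clock: 7.25
eef_pos: [0.4772, -0.1881, 0.1106]
ee_rot: [3.14, 0.0, 1.572]
contact_force: [4.5, 1.5, 5.0]
gripper_width: 0.398
```

```bash
python3 -m jog '[[0,1,0,0,0,0,-0.5],[0,0,0,0,0,0,-0.5],[0,0,0,0,0,0,-0.5],[0,0,0,0,0,0,-1],[0,0,0,0,0,0,-1],[0,0,0,0,0,0,-1],[0,0,0,0,0,0,-1],[0,0,0,0,0,0,-1],[0,0,0,0,0,0,-1],[0,0,0,0,0,0,-1]]' 80
```

```text
clock: 8.25
eef_pos: [0.4773, -0.1881, 0.1104]
ee_rot: [-3.142, -0.0, 1.572]
contact_force: [2.7, 1.8, 5.8]
gripper_width: 0.386
```

```bash
python3 -m jog '[[0,0,1.5,0,0,0,-1],[0,0,1.5,0,0,0,-1],[0,0,1.5,0,0,0,-1],[0,0,1.5,0,0,0,-1],[0,0,1.5,0,0,0,-1],[0,0,1.5,0,0,0,-1],[0,0,1,0,0,0,-1],[0,0,0,0,0,0,-1],[0,0,0,0,0,0,-1],[0,0,0,0,0,0,-1]]'
```

```text
clock: 9.25
eef_pos: [0.4773, -0.1881, 0.1008]
ee_rot: [3.141, -0.0, 1.571]
contact_force: [1.2, 2.0, 11.5]
gripper_width: 0.384
```

```bash
python3 -m jog '[[0,0,0.5,0,0,0,-1],[0,0,0.5,0,0,0,-1],[0,0,0,0,0,0,-1],[0,0,0,0,0,0,-1],[0,0,0,0,0,0,-1],[0,0,0,0,0,0,-1],[0,0,0,0,0,0,-1],[0,0,0,0,0,0,-1],[0,0,0,0,0,0,-1],[0,0,0,0,0,0,-1]]'
```

```text
clock: 10.25
eef_pos: [0.4773, -0.1881, 0.1006]
ee_rot: [3.14, -0.001, 1.571]
contact_force: [-1.3, 3.0, 26.3]
gripper_width: 0.386
```

```bash
python3 -m jog '[[0,0,-1,0,0,0,-1],[0,0,-1,0,0,0,-1],[0,0,-1,0,0,0,-1],[0,0,-1,0,0,0,-1],[0,0,-0.5,0,0,0,-1],[0,0,0,0,0,0,-1],[0,0,0,0,0,0,-1],[0,0,0,0,0,0,-1],[0,0,0,0,0,0,-1],[0,0,0,0,0,0,-1]]'
```

```text
clock: 11.25
eef_pos: [0.4773, -0.1881, 0.104]
ee_rot: [3.142, -0.0, 1.572]
contact_force: [1.8, 1.8, 7.3]
gripper_width: 0.384
```

```bash
python3 -m jog '[[0,0,-0.5,0,0,0,-1],[0,0,-0.5,0,0,0,-1],[0,0,-0,0,0,0,-1],[0,0,-0,0,0,0,-1],[0,0,-0,0,0,0,0.2],[0,0,0,0,0,0,0.4],[0,0,0,0,0,0,0.8],[0,0,0,0,0,0,1],[0,0,0,0,0,0,1],[0,0,0,0,0,0,1]]'; python3 -m jog '[[0,0,-8,0,0,0,1],[0,0,-10,0,0,0,1],[0,0,-15,0,0,0,1],[0,0,-25,0,0,0,1],[0,0,-30,0,0,0,1],[0,0,-30,0,0,0,1],[0,0,-30,0,0,0,1],[0,0,-20,0,0,0,1],[0,0,0,0,0,0,1],[0,0,0,0,0,0,1]]';python3 - <<'E'
from h import *
im=save("scene","pics/s3.png");F=im["frame"][:,:,::-1]
cv2.imwrite("pics/crop3.png",cv2.resize(F[180:260,325:405],None,fx=7,fy=7,interpolation=cv2.INTER_NEAREST))
E
```

```text
clock: 12.25
eef_pos: [0.4773, -0.188, 0.1048]
ee_rot: [-3.141, -0.0, 1.572]
contact_force: [0.0, -0.8, -0.5]
gripper_width: 1.001
clock: 13.25
eef_pos: [0.4774, -0.1878, 0.2735]
ee_rot: [3.14, -0.0, 1.572]
contact_force: [0.0, 0.2, 0.7]
gripper_width: 1.001
```

View pics/crop3.png

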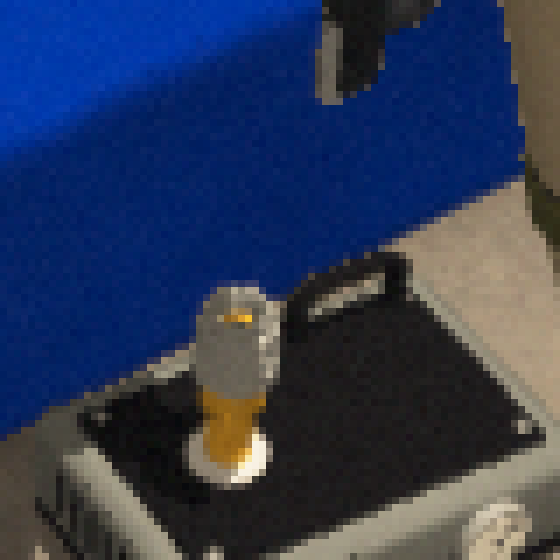

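The brass valve now sits high at crop (236,318) and the barrel stands above the sleeve, so it has caught. I'm going to the stand.

```bash
python3 -m jog '[[30,-5,0,0,0,0,1],[44,-8,0,0,0,0,1],[44,-8,0,0,0,0,1],[44,-8,0,0,0,0,1],[44,-8,0,0,0,0,1],[44,-8,0,0,0,0,1],[44,-8,0,0,0,0,1],[44,-8,0,0,0,0,1],[44,-8,0,0,0,0,1],[26,-8,0,0,0,0,1]]'; python3 -m jog '[[20,-9,0,0,0,0,1],[0,0,0,0,0,8.25,1],[0,0,0,0,0,8.25,1],[0,0,10,0,0,0,1],[0,0,20,0,0,0,1],[0,0,30,0,0,0,1],[0,0,30,0,0,0,1],[0,0,20,0,0,0,1],[0,0,0,0,0,0,1],[0,0,0,0,0,0,1]]'; python3 - <<'E'
from h import *
s=save("scene","pics/s4.png");t=save("top","pics/t4.png")
F=s["frame"][:,:,::-1];G=t["frame"][:,:,::-1]
c=np.hstack([cv2.resize(F[300:380,170:270],None,fx=4,fy=4,interpolation=cv2.INTER_NEAREST),cv2.resize(G[250:330,170:270],None,fx=4,fy=4,interpolation=cv2.INTER_NEAREST)])
cv2.imwrite("pics/crop4.png",c)
E
```

```text
clock: 14.3
eef_pos: [0.3988, 0.223, 0.2719]
ee_rot: [-3.14, 0.001, 1.575]
contact_force: [1.0, -0.8, -0.5]
gripper_width: 1.001
clock: 15.3
eef_pos: [0.3908, 0.2391, 0.1623]
ee_rot: [-3.141, 0.002, 1.285]
contact_force: [-0.1, -0.1, 0.6]
gripper_width: 0.998
```

View pics/crop4.png

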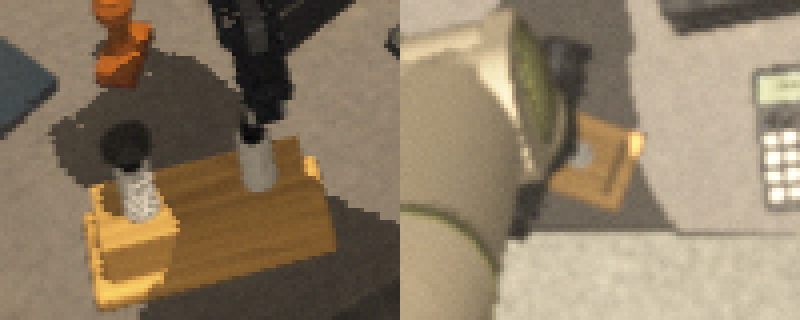

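```bash
python3 -m jog '[[2.7,4,0,0,0,0,1],[0,0,12,0,0,0,1],[0,0,14,0,0,0,1],[0,0,14,0,0,0,1],[0,0,14,0,0,0,1],[0,0,14,0,0,0,1],[0,0,14,0,0,0,1],[0,0,12,0,0,0,1],[0,0,7,0,0,0,1],[0,0,0,0,0,0,1]]'; python3 -m jog '[[0,0,0,0,0,0,0.5],[0,0,0,0,0,0,0.2],[0,0,0,0,0,0,0],[0,0,0,0,0,0,-0.2],[0,0,0,0,0,0,-0.4],[0,0,0,0,0,0,-0.4],[0,0,0,0,0,0,-0.5],[0,0,0,0,0,0,-0.55],[0,0,0,0,0,0,-0.6],[0,0,0,0,0,0,-0.7]]' 20; python3 -m jog '[[0,0,0,0,0,0,-1],[0,0,0,0,0,0,-1],[0,0,0,0,0,0,-1],[0,0,0,0,0,0,-1],[0,0,0,0,0,0,-1],[0,0,0,0,0,0,-1],[0,0,0,0,0,0,-1],[0,0,0,0,0,0,-1],[0,0,0,0,0,0,-1],[0,0,0,0,0,0,-1]]' 30
```

```text
clock: 16.4
eef_pos: [0.3958, 0.2415, 0.0616]
ee_rot: [-3.141, -0.0, 1.284]
contact_force: [-1.1, -0.6, 1.0]
gripper_width: 1.0
clock: 17.4
eef_pos: [0.3956, 0.2414, 0.0618]
ee_rot: [3.142, -0.0, 1.284]
contact_force: [0.2, -0.2, 3.3]
gripper_width: 0.224
clock: 18.4
eef_pos: [0.3956, 0.2413, 0.0618]
ee_rot: [3.142, -0.0, 1.284]
contact_force: [-0.6, -0.5, 5.3]
gripper_width: 0.226
```

```bash
python3 -m jog '[[0,0,-6,0,0,0,-1],[0,0,-12,0,0,0,-1],[0,0,-15,0,0,0,-1],[0,0,-20,0,0,0,-1],[0,0,-25,0,0,0,-1],[0,0,-30,0,0,0,-1],[0,0,-30,0,0,0,-1],[0,0,-25,0,0,0,-1],[0,0,-20,0,0,0,-1],[0,0,0,0,0,0,-1]]' 40;  python3 - <<'E'
from h import *
s=save("scene","pics/s5.png");F=s["frame"][:,:,::-1]; np.savez("scene5.npz",**s)
cv2.imwrite("pics/crop5.png",cv2.resize(F[260:360,190:290],None,fx=6,fy=6,interpolation=cv2.INTER_NEAREST))
E
```

```text
clock: 19.4
eef_pos: [0.3962, 0.2418, 0.247]
ee_rot: [3.14, -0.003, 1.284]
contact_force: [-0.6, 0.5, -1.1]
gripper_width: 0.221
```

View pics/crop5.png

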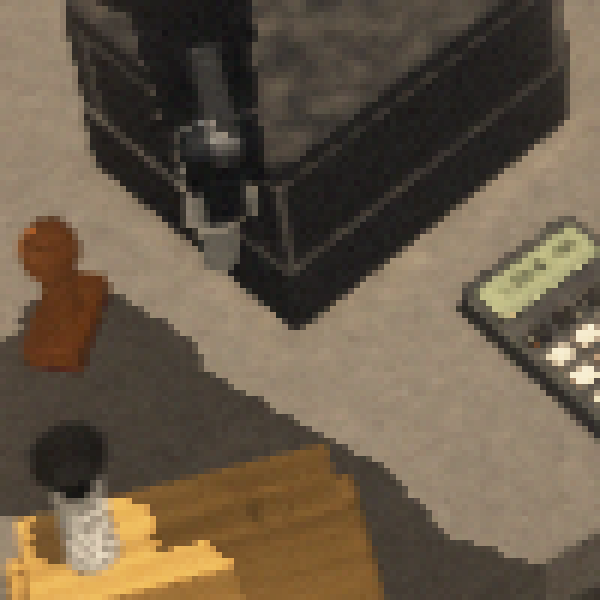

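```bash
python3 - <<'E'
from h import *
s=dict(np.load("scene5.npz"))
# observed plug axis point, collar axis point
for u,v,z in ((190+222/6,260+258/6,.209),(190+218/6,260+222/6,.235)): print(u,v,ray(s,u,v,z)-[.3960,.2416,0])
c=ray(s,227,303,.209); print(ray(s,228,303,.209)-c, ray(s,227,304,.209)-c)
E
```

```text
227.0 303.0 [-0.00246384  0.00341872  0.209     ]
226.33333333333334 297.0 [-0.00707092  0.00416695  0.235     ]
[-0.00123912 -0.00176765  0.        ] [-0.00240155  0.00128981  0.        ]
```

```bash
python3 -m jog '[[0,0,0,0,0,-5.5,-1],[0,0,0,0,0,-5.5,-1],[0,0,0,0,0,-5.4,-1],[-20,4,0,0,0,0,-1],[-30,6,0,0,0,0,-1],[-40,8,0,0,0,0,-1],[-40,8,0,0,0,0,-1],[-40,8,0,0,0,0,-1],[-40,8,0,0,0,0,-1],[-40,8,0,0,0,0,-1]]'; python3 -m jog '[[-40,7,0,0,0,0,-1],[-40,8,0,0,0,0,-1],[-40,8,0,0,0,0,-1],[-30,4,0,0,0,0,-1],[-20,4,0,0,0,0,-1],[-10,0,0,0,0,0,-1],[0,0,0,0,0,0,-1],[0,0,0,0,0,0,-1],[0,0,10,0,0,0,-1],[0,0,10,0,0,0,-1]]'
```

```text
clock: 20.45
eef_pos: [0.4447, -0.0102, 0.2438]
ee_rot: [-3.14, 0.0, 1.57]
contact_force: [1.5, 0.0, -1.0]
gripper_width: 0.224
clock: 21.45
eef_pos: [0.4764, -0.1874, 0.2241]
ee_rot: [3.141, -0.0, 1.572]
contact_force: [-0.3, 0.0, -1.2]
gripper_width: 0.222
```

```bash
python3 -m jog '[[0,1,8,0,0,0,-1],[0,0,8,0,0,0,-1],[0,0,8,0,0,0,-1],[0,0,4,0,0,0,-1],[0,0,0,0,0,0,-1],[0,0,0,0,0,0,-1],[0,0,0,0,0,0,-1],[0,0,0,0,0,0,-1],[0,0,0,0,0,0,-1],[0,0,0,0,0,0,-1]]';  python3 - <<'E'
from h import *
s=save("scene","pics/s6.png");F=s["frame"][:,:,::-1]; np.savez("scene6.npz",**s)
cv2.imwrite("pics/crop6.png",cv2.resize(F[190:250,330:390],None,fx=10,fy=10,interpolation=cv2.INTER_NEAREST))
E
```

```text
clock: 22.45
eef_pos: [0.4773, -0.1887, 0.1969]
ee_rot: [3.141, 0.0, 1.57]
contact_force: [-1.3, 0.1, -1.2]
gripper_width: 0.223
```

View pics/crop6.png

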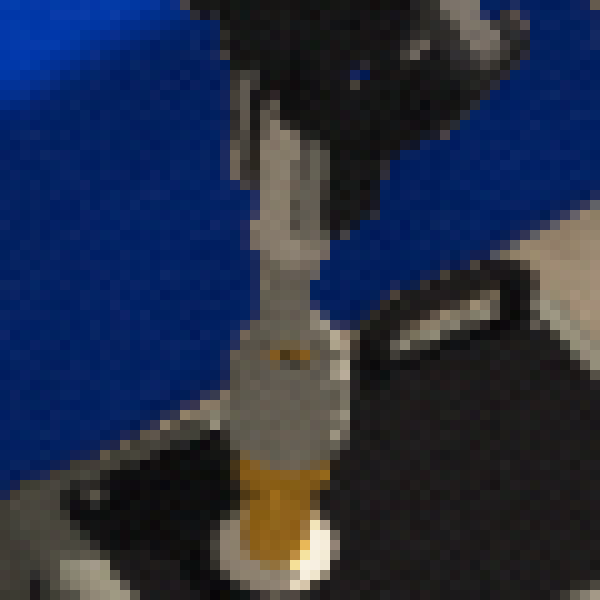

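Nozzle plug axis (≈287–290 px) is about 0.5 real pixel left of the coupler axis extrapolated upward (~294). I'll shift 0.7 mm and go down by feel.

```bash
python3 -m jog '[[-0.7,0,3,0,0,0,-1],[0,0,4,0,0,0,-1],[0,0,3,0,0,0,-1],[0,0,2,0,0,0,-1],[0,0,1,0,0,0,-1],[0,0,1,0,0,0,-1],[0,0,1,0,0,0,-1],[0,0,1,0,0,0,-1],[0,0,0,0,0,0,-1],[0,0,0,0,0,0,-1]]'
```

```text
clock: 23.5
eef_pos: [0.4775, -0.1899, 0.181]
ee_rot: [3.141, 0.001, 1.57]
contact_force: [0.6, -3.1, 1.4]
gripper_width: 0.223
```

```bash
python3 -m jog '[[0,0,1,0,0,0,-1],[0,0,1,0,0,0,-1],[0,0,0.5,0,0,0,-1],[0,0,0.5,0,0,0,-1],[0,0,0.5,0,0,0,-1],[0,0,0.5,0,0,0,-1],[0,0,0,0,0,0,-1],[0,0,0,0,0,0,-1],[0,0,0,0,0,0,-1],[0,0,0,0,0,0,-1]]'
```

```text
clock: 24.5
eef_pos: [0.4774, -0.1906, 0.177]
ee_rot: [3.141, 0.002, 1.569]
contact_force: [-1.3, -6.4, 1.8]
gripper_width: 0.221
```

The cone is pushing the plug toward -y, so I'll yield that way.

```bash
python3 -m jog '[[-0.5,0,0,0,0,0,-1],[-0.5,0,0,0,0,0,-1],[-0.5,0,0,0,0,0,-1],[0,0,0,0,0,0,-1],[0,0,0,0,0,0,-1],[0,0,0,0,0,0,-1],[0,0,0,0,0,0,-1],[0,0,0,0,0,0,-1],[0,0,0,0,0,0,-1],[0,0,0,0,0,0,-1]]'
```

```text
clock: 25.5
eef_pos: [0.4773, -0.191, 0.1768]
ee_rot: [3.141, 0.0, 1.57]
contact_force: [0.0, -4.8, 2.1]
gripper_width: 0.222
```

```bash
python3 -m jog '[[-0.5,0,0,0,0,0,-1],[-0.5,0,0,0,0,0,-1],[-0.5,0,0,0,0,0,-1],[-0.5,0,0,0,0,0,-1],[-0.5,0,0,0,0,0,-1],[0,0,0,0,0,0,-1],[0,0,0,0,0,0,-1],[0,0,0,0,0,0,-1],[0,0,0,0,0,0,-1],[0,0,0,0,0,0,-1]]'; python3 - <<'E'
from h import *
s=telemetry.get_state(); print(s["wrist_torque"],s["ee_rot"],s["eef_pos"],s["contact_force"])
s=save("scene","pics/s7.png");F=s["frame"][:,:,::-1]
cv2.imwrite("pics/crop7.png",cv2.resize(F[190:250,330:390],None,fx=10,fy=10,interpolation=cv2.INTER_NEAREST))
E
```

```text
clock: 26.5
eef_pos: [0.4771, -0.1932, 0.1768]
ee_rot: [-3.141, -0.0, 1.57]
contact_force: [1.3, 0.4, -1.9]
gripper_width: 0.222
[ 0.17132783  0.03617285 -0.02850651] [-3.14133026e+00 -2.63008955e-04  1.57022867e+00] [ 0.47713331 -0.19321597  0.17675355] [ 1.34320329  0.38307197 -1.92724948]
```

View pics/crop7.png

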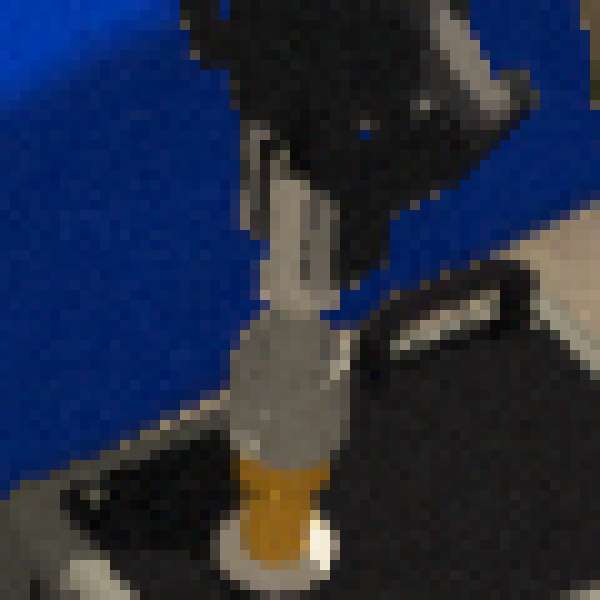

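```bash
python3 -m jog '[[0.7,0,0,0,0,0,-1],[0,0,0.5,0,0,0,-1],[0,0,0.5,0,0,0,-1],[0,0,0.5,0,0,0,-1],[0,0,0.5,0,0,0,-1],[0,0,0.5,0,0,0,-1],[0,0,0,0,0,0,-1],[0,0,0,0,0,0,-1],[0,0,0,0,0,0,-1],[0,0,0,0,0,0,-1]]'
```

```text
clock: 27.55
eef_pos: [0.4774, -0.1928, 0.1743]
ee_rot: [3.141, 0.0, 1.57]
contact_force: [-0.2, -1.1, 2.8]
gripper_width: 0.223
```

```bash
python3 -m jog '[[0,0,0.5,0,0,0,-1],[0,0,0.5,0,0,0,-1],[0,0,0.5,0,0,0,-1],[0,0,0.5,0,0,0,-1],[0,0,0.5,0,0,0,-1],[0,0,0.5,0,0,0,-1],[0,0,0,0,0,0,-1],[0,0,0,0,0,0,-1],[0,0,0,0,0,0,-1],[0,0,0,0,0,0,-1]]'; python3 - <<'E'
from h import *
s=telemetry.get_state(); print(s["wrist_torque"],s["contact_force"])
E
```

```text
clock: 28.55
eef_pos: [0.4773, -0.1927, 0.1713]
ee_rot: [3.142, 0.0, 1.57]
contact_force: [0.6, -0.6, 2.4]
gripper_width: 0.222
[-0.01568022 -0.24348447  0.0304498 ] [ 0.58511821 -0.57851129  2.40811031]
```

```bash
python3 -m jog '[[0,0,0.5,0,0,0,-1],[0,0,0.5,0,0,0,-1],[0,0,0.5,0,0,0,-1],[0,0,0.5,0,0,0,-1],[0,0,0.5,0,0,0,-1],[0,0,0.5,0,0,0,-1],[0,0,0.5,0,0,0,-1],[0,0,0.5,0,0,0,-1],[0,0,0,0,0,0,-1],[0,0,0,0,0,0,-1]]'; python3 - <<'E'
from h import *
s=telemetry.get_state(); print(s["wrist_torque"],s["contact_force"])
s=save("scene","pics/s8.png");F=s["frame"][:,:,::-1]
cv2.imwrite("pics/crop8.png",cv2.resize(F[190:250,330:390],None,fx=10,fy=10,interpolation=cv2.INTER_NEAREST))
E
```

```text
clock: 29.55
eef_pos: [0.4773, -0.1927, 0.1673]
ee_rot: [3.141, 0.0, 1.57]
contact_force: [1.3, 0.7, 4.9]
gripper_width: 0.219
[ 0.00631543 -0.1394072  -0.03646922] [1.32168785 0.74785673 4.88919129]
```

View pics/crop8.png

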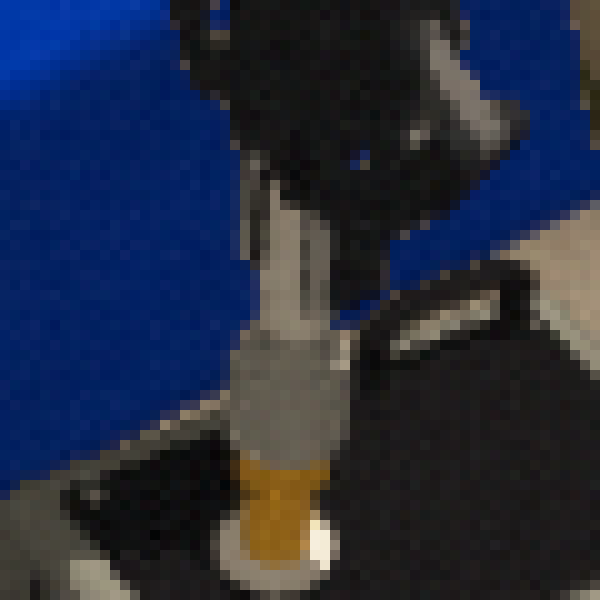

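```bash
python3 -m jog '[[0,0,0.5,0,0,0,-1],[0,0,0.5,0,0,0,-1],[0,0,0.5,0,0,0,-1],[0,0,0.5,0,0,0,-1],[0,0,0.5,0,0,0,-1],[0,0,0.5,0,0,0,-1],[0,0,0.5,0,0,0,-1],[0,0,0.5,0,0,0,-1],[0,0,0,0,0,0,-1],[0,0,0,0,0,0,-1]]'; python3 -m jog '[[0,0,0.5,0,0,0,-1],[0,0,0.5,0,0,0,-1],[0,0,0.5,0,0,0,-1],[0,0,0.5,0,0,0,-1],[0,0,0,0,0,0,-1],[0,0,0,0,0,0,-1],[0,0,0,0,0,0,-1],[0,0,0,0,0,0,-1],[0,0,0,0,0,0,-1],[0,0,0,0,0,0,-1]]'
```

```text
clock: 30.6
eef_pos: [0.4773, -0.1927, 0.1633]
ee_rot: [-3.142, 0.0, 1.57]
contact_force: [0.9, -1.5, 2.4]
gripper_width: 0.218
clock: 31.6
eef_pos: [0.4773, -0.1928, 0.1616]
ee_rot: [3.141, -0.0, 1.57]
contact_force: [0.5, -0.1, 7.4]
gripper_width: 0.223
```

```bash
python3 -m jog '[[0,0,0.5,0,0,0,-1],[0,0,0.5,0,0,0,-1],[0,0,0.5,0,0,0,-1],[0,0,0,0,0,0,-1],[0,0,0,0,0,0,-1],[0,0,0,0,0,0,-1],[0,0,0,0,0,0,-1],[0,0,0,0,0,0,-1],[0,0,0,0,0,0,-1],[0,0,0,0,0,0,-1]]'; python3 - <<'E'
from h import *
print(telemetry.get_state()["contact_force"])
s=save("scene","pics/s9.png");F=s["frame"][:,:,::-1]
cv2.imwrite("pics/crop9.png",cv2.resize(F[190:250,330:390],None,fx=10,fy=10,interpolation=cv2.INTER_NEAREST))
E
```

```text
clock: 32.6
eef_pos: [0.4775, -0.1929, 0.1608]
ee_rot: [3.14, -0.0, 1.57]
contact_force: [-1.6, 0.0, 16.9]
gripper_width: 0.219
[-1.63153151  0.0499115  16.90881626]
```

View pics/crop9.png

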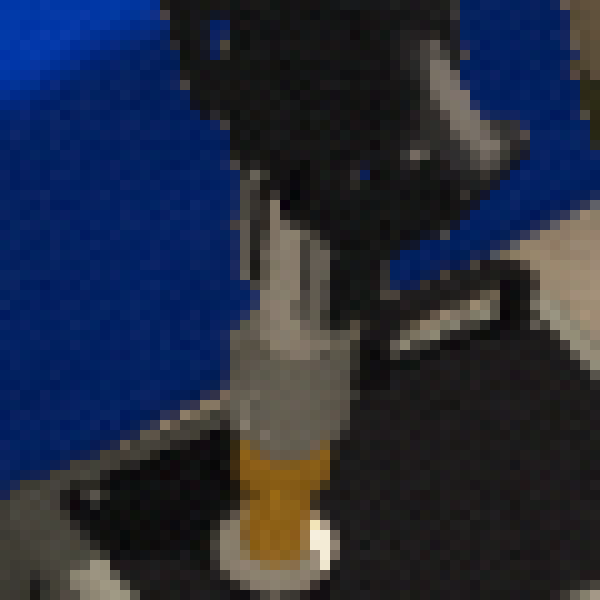

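The sleeve's lower edge rose from crop row 460 to 440, so it has sprung forward, and the force rise to 17 N is the bottom. I'll ease off, give a slight tug to test, then release.

```bash
python3 -m jog '[[0,0,-0.5,0,0,0,-1],[0,0,-0.5,0,0,0,-1],[0,0,-0.5,0,0,0,-1],[0,0,-0.5,0,0,0,-1],[0,0,0,0,0,0,-1],[0,0,0,0,0,0,-1],[0,0,0,0,0,0,-1],[0,0,0,0,0,0,-1],[0,0,0,0,0,0,-1],[0,0,0,0,0,0,-1]]';python3 -m jog '[[0,0,-0.5,0,0,0,-1],[0,0,-0.5,0,0,0,-1],[0,0,-0.5,0,0,0,-1],[0,0,0,0,0,0,-1],[0,0,0,0,0,0,-1],[0,0,0,0,0,0,-1],[0,0,0,0,0,0,-1],[0,0,0,0,0,0,-1],[0,0,0,0,0,0,-1],[0,0,0,0,0,0,-1]]'
```

```text
clock: 33.65
eef_pos: [0.4774, -0.1928, 0.1621]
ee_rot: [3.141, -0.0, 1.57]
contact_force: [1.0, -0.0, 7.8]
gripper_width: 0.22
clock: 34.65
eef_pos: [0.4773, -0.1927, 0.1633]
ee_rot: [3.142, 0.0, 1.57]
contact_force: [1.7, -1.3, 1.4]
gripper_width: 0.219
```

```bash
python3 -m jog '[[0,0,-0.5,0,0,0,-1],[0,0,-0.5,0,0,0,-1],[0,0,-0.5,0,0,0,-1],[0,0,0,0,0,0,-1],[0,0,0,0,0,0,-1],[0,0,0,0,0,0,-1],[0,0,0,0,0,0,-1],[0,0,0,0,0,0,-1],[0,0,0,0,0,0,-1],[0,0,0,0,0,0,-1]]'
```

```text
clock: 35.65
eef_pos: [0.4771, -0.1926, 0.1648]
ee_rot: [-3.141, -0.0, 1.57]
contact_force: [3.5, -0.4, -11.1]
gripper_width: 0.217
```

Tug of 11 N is resisted. Releasing.

```bash
python3 -m jog '[[0,0,0.5,0,0,0,-1],[0,0,0.5,0,0,0,-1],[0,0,0,0,0,0,-1],[0,0,0,0,0,0,-1],[0,0,0,0,0,0,-0.4],[0,0,0,0,0,0,-0.2],[0,0,0,0,0,0,0.2],[0,0,0,0,0,0,0.6],[0,0,0,0,0,0,1],[0,0,0,0,0,0,1]]'; python3 -m jog '[[0,0,0,0,0,0,1],[0,0,-5,0,0,0,1],[0,0,-10,0,0,0,1],[0,0,-15,0,0,0,1],[0,0,-20,0,0,0,1],[0,0,-30,0,0,0,1],[0,0,-30,0,0,0,1],[0,0,-20,0,0,0,1],[0,0,0,0,0,0,1],[0,0,0,0,0,0,1]]'; python3 - <<'E'
from h import *
s=save("scene","pics/s10.png");F=s["frame"][:,:,::-1]
cv2.imwrite("pics/crop10.png",cv2.resize(F[185:245,330:390],None,fx=10,fy=10,interpolation=cv2.INTER_NEAREST))
E
```

```text
clock: 36.65
eef_pos: [0.4772, -0.1927, 0.1638]
ee_rot: [3.142, -0.0, 1.57]
contact_force: [-0.3, 0.5, -1.3]
gripper_width: 0.997
clock: 37.65
eef_pos: [0.4772, -0.1925, 0.2944]
ee_rot: [3.14, -0.0, 1.57]
contact_force: [0.1, -0.6, -0.1]
gripper_width: 1.002
```

View pics/crop10.png

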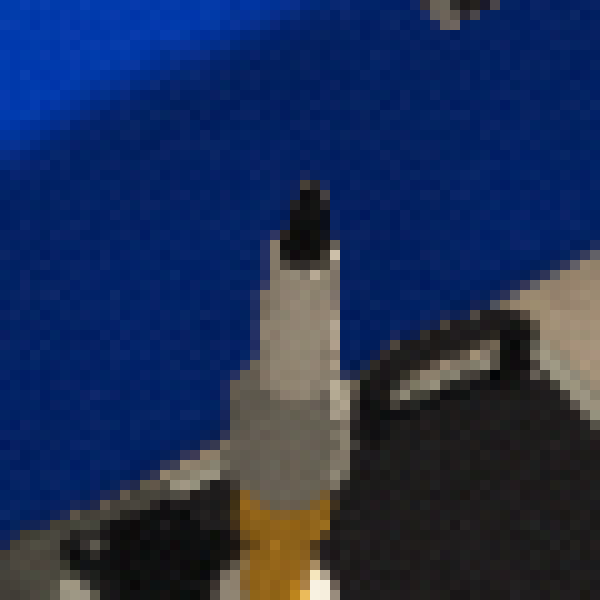

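View pics/s10.png

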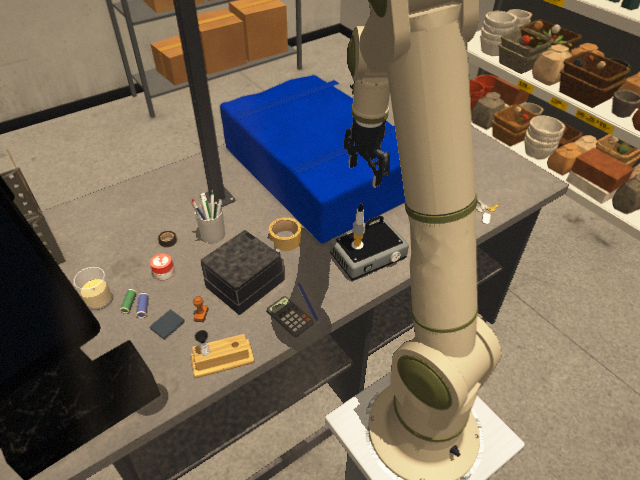

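The slim nozzle stands upright in the coupler (tip at crop (312,185), sleeve lower edge still in its forward position). The cup nozzle is still in its hole at (202,340), and the gripper is clear.

```bash
python3 -c "
from bench import workorder; print(workorder.finish_job())"
```

```text
the job is handed in; nothing more can be done
None
```

The slim nozzle is locked in the coupler, upright and released, and I handed the job in at about 38 s of the 66 s allowed. The hand-in gave no verdict. I had no readings of the sleeve or valve joints, so "caught" and "locked" come from forces and pictures.

- **Sleeve:** I gripped it and drew it down to its hard stop, about 10 mm, where the force rose to 26 N. With the fingers off, the picture showed it staying back with the brass valve raised.
- **Nozzle:** I took it from the stand and lowered it into the mouth in small steps. The mouth's cone pushed sideways with up to about 6 N, because my camera estimate of the coupler's y position was a few millimetres off. I shifted toward -y until that force went away.
- **Locking:** The highest wrist force I read on the way in was 17 N, at the bottom, against the 28 N limit. Those are readings at the end of each move, so a brief peak in between could have been missed. The sleeve's lower edge then jumped back up, and the plug resisted an 11 N tug.
- **Tug reading:** The tool rose about 1.5 mm during the tug, from either play in the lock or slip in the grip. The sleeve was still forward in the picture after release.
- **Last picture:** The nozzle stood upright with the gripper about 13 cm above it. The cup nozzle was in its hole, and the stamp and tape roll looked undisturbed. The mug was hidden behind the arm, so I did not see it at the end, but the arm never worked near it.

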